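# Seat a sanding drum on a splined sander arbor and hold it down

### The arm

A 7-joint arm with a two-finger parallel gripper is mounted at the origin on the work surface. World frame = base frame: x ahead of the robot, y to its left, z up, the work surface at z = 0. Lengths are in m, angles in rad, forces in N, time in s.
With the tool pointing down it reaches from about 0.375 to 0.925 m from the base axis. Payload 3.1 kg.
Tool frame: the origin (TCP) lies midway between the tips of the shut fingers; the grasp point (between the pads) lies 19 mm behind it (manip.tcp_to_grasp is the z of the grasp point in the tool frame, in m); z points along the fingers, y is the line along which they close (so a half turn about z gives the same grasp; the last joint's range is limited). The gripper opens to 85 mm and grips with 20 to 120 N. Pads are 22 mm wide; open, the fingers measure 114 mm over their backs; the gripper's body (76 mm by 85 mm) begins 54 mm behind the grasp point. The pads swing forward as they close: fully open they stand 13 mm farther back than shut.
Start: joints at [-1.215, 0.383, 0.044, 1.598, -0.018, 1.161, -0.05], TCP at [0.285, 0.584, 0.231] pointing down, gripper open.
Joint ranges: [-2.61, 2.61], [-0.41, 2.15], [-1.48, 1.57], [0, 2.5], [-1.57, 4.71], [0.05, 1.97], [-2.85, 2.85]. Speed limits (rad/s): [2.79, 2.79, 3.14, 3.14, 3.14, 3.14, 3.14].

### API

Orientations are given as a unit quaternion [x, y, z, w].
In Python, from bench import manip gives the robot as it stands.
- The arm moves only by the shell command python3 -m jog 'ROWS' [FORCE]. ROWS is JSON, a list of rows, each a list of 7 numbers: the shift along the tool's x, y, z in m, then the turn, a rotation vector about the tool's x, y, z in rad, then the finger opening in m, from 0 to 0.0854. In form: [[tx, ty, tz, rx, ry, rz, hand], ...]. A call has 1 to 12 rows; each row shifts and turns the commanded pose from where the row before left it, along the tool's axes as they then stand; what a row does not reach is not made up. A row lasts 1/8 s, in which the tool goes at most 62.5 mm and 10.7 degrees, less where a joint would pass 70% of its speed; a pose out of reach is approached as far as the arm can. A call with a gripper value outside its range is refused whole. The fingers move at their own pace and stop on an object; FORCE is the grip in N (left out, the last holds). Time passes only in rows, so rows that do not move let the fingers close. It gives the time, the measured TCP pose, the force, the opening and the grip force at its end, in the units of the state.
- manip.read_state(): the state, without advancing time (a new reading comes with each control period).
- manip.get_image(name): name is "scene" or "top"; returns a dict with "color" (480x640x3 uint8, red, green, blue), "K" (3x3 intrinsics, pixels), "eye" and "rotation" of the camera in the world. Camera axes: x right, y down, z forward; pixel columns grow to the right and rows downward; lengths in m; the calibration is good to about 2 mm. A picture is of the moment at which its call begins. There is no depth.
- manip.finish_job(): hands the job in; it is judged then, once.
Trained networks look in the newest picture that a camera, given by its name, has taken for a name from the list of things; names that differ only in an ending like _2 or _b are one class to them, and where a whole thing is asked for, a point or a joint stands for the part that bears it (a point fixed in the world has none). Each returns a list of dicts, best first, with "p" (0 to 1); they miss things now and then, are a little off and sometimes report something else, mostly with a low value. They report only what shows in the picture. A call takes as long as a camera call.
- manip.spot_in(camera, thing): "position" ([column, row] in pixels, amid what is visible of it).
- manip.mark_of(camera, thing): "position" ([column, row] in pixels: a listed point, or the origin of a listed thing).
The state is a dict: "time_s": time; "qpos": joint angles; "joint_vel": joint speeds; "joint_efforts": joint torques, N m; "position": TCP position; "ee_rot": TCP orientation; "ft_force": force on the tool from outside, world axes, zero at the start; "torque": the same for the moment, N m; "width": finger opening in m; "gripper_force": force on a finger pad.
Only numpy, scipy, OpenCV 4.12 (cv2) and the standard library are available. Lean on these libraries where they do the work, as an engineer would, in place of code of your own. Each camera call takes 0.05 s, during which the arm holds its last target. There are 200 camera calls.

### The job

Pick up the orange sanding drum by its square metal collar, fit it collar up over the white splined arbor of the bench sander, turning it until the splines mesh, and slide it down until it is fully home, with the red sprung plate pushed all the way down under it. Nothing locks it there: finish while still holding the drum pressed home with the gripper. Leave the green drum, the glue bottle and the sanding block where they are.

Things in the scene. Friction and masses are not known exactly. Their poses are not given: they have to be found in the camera images.
- drum: Loose sanding drum, 0.27 to 0.5 kg, upright on the bench at any yaw. Origin: centre of its underside, z up its axis. 0 to 50 mm up: round orange sleeve, 56 mm diameter. 50 to 84 mm: square aluminium collar, 36 x 36 mm, flats facing the body's x and y axes; grip it across two parallel flats. A quarter turn gives the same shape.
- drum_top (a point): Point on the drum's axis at the top of its collar, 84 mm above its underside. A cross-shaped bore opens here and runs right through the drum: two crossing slots, along the drum's x and y axes, each 25 mm long and 9 mm wide.
- arbor: Upright braked arbor, does not turn. Origin: on its axis, on the brass shoulder (32 mm diameter) where the drum's underside rests when home: the origins of drum and arbor then coincide. z up, x and y along its four white splines: a cross of two bars, each 22 mm tip to tip and 6 mm wide, 0 to 60 mm above the origin. Meshes when drum and arbor yaws agree to a quarter turn, within about 0.1 rad.
- arbor_tip (a point): Tip of the arbor's round steel pilot, on the axis, 74 mm above the arbor's origin. The pilot is 4 mm in diameter here, widens to 10 mm at 66 mm and stays so down to the splines at 60 mm. It enters the bore at any yaw and centres the drum, which can be turned on it while its underside is 60 to 74 mm above the arbor's origin.
- station: Grey plate of the bench sander, 220 x 220 x 12 mm, fixed on the bench, with the arbor in its middle. Origin: centre of its underside. The arbor's origin is 18 mm above this. The plate's yaw is not the arbor's.
- lift_plate (a joint): Red sprung ring round the foot of the arbor, 56 mm outer diameter, that pushes the drum up. Value in m: 0 = up (its top 12 mm above the arbor's origin), 0.012 = level with the brass shoulder (drum home). Slides straight up and down; resists with about 7 N at 0, 15 N at 0.012, and lifts the drum again if it is let go.
- spare_drum: Bystander: plain green drum, 66 mm diameter, 60 mm high, no collar, loose on the bench. Origin: centre of its underside.
- glue: Bystander: yellow glue bottle with white cap, 56 mm diameter, 115 mm high, loose, upright. Origin: centre of its underside.
- sanding_block: Bystander: cork sanding block, 120 x 60 x 39 mm, lying loose on the bench. Origin: centre of its underside, x along its length.

How it is judged:
By the outcome, as a careful person would: the job done as asked, in the order asked, and still so for the second after the job is handed in, while the arm keeps its last pose, push and grip.
It also fails if it takes over 45 s, if anything falls off the work surface, if the arm or the gripper's body presses on something with over 40 N, if the wrist force passes 120 N, or if a joint passes its speed limit or range.

## Working session

There is one attempt and no reset: what is moved stays moved. The work goes in short steps, Python scripts to look and compute and a shell command to move; the robot and the scene stay as the last step left them, time stands still between calls to the robot, and variables do not carry over. Pictures are saved under pics/ and viewed, at most 10 in all, crops included, and the job is handed in when it is done.

```bash
mkdir -p pics; cat > h.py <<'E'
import numpy as np, cv2
from bench import manip
def ray(im,px):
    K=np.array(im["K"]);R=np.array(im["rotation"]);e=np.array(im["eye"])
    d=R@np.linalg.inv(K)@np.array([px[0],px[1],1.]);return e,d/np.linalg.norm(d)
def atz(im,px,z):
    e,d=ray(im,px);return e+d*(z-e[2])/d[2]
def tri(i1,p1,i2,p2):
    a,u=ray(i1,p1);b,v=ray(i2,p2)
    s=np.linalg.lstsq(np.c_[u,-v],b-a,rcond=None)[0]
    A=a+s[0]*u;B=b+s[1]*v;return (A+B)/2,np.linalg.norm(A-B)
def proj(im,P):
    K=np.array(im["K"]);R=np.array(im["rotation"]);e=np.array(im["eye"])
    q=K@R.T@(np.array(P)-e);return q[:2]/q[2]
def save(im,name,box=None,s=1):
    c=im["color"][:,:,::-1]
    if box: c=c[box[1]:box[3],box[0]:box[2]]
    cv2.imwrite("pics/"+name,cv2.resize(c,None,fx=s,fy=s,interpolation=cv2.INTER_CUBIC))
E
python3 - <<'E'
from h import *
np.set_printoptions(precision=4,suppress=True)
ims={n:manip.get_image(n) for n in("scene","top")}
c=np.hstack([cv2.resize(ims[n]["color"],(400,300)) for n in ims])
for n in ims: save(ims[n],n+"0.png"); print(n,ims[n]["eye"],ims[n]["K"][0][0])
pts={}
for t in["drum_top","drum","arbor_tip","arbor","station","lift_plate","spare_drum","glue","sanding_block"]:
    for n in ims:
        m=manip.mark_of(n,t) if t!="lift_plate" else manip.spot_in(n,t)
        print(t,n,[(np.round(x["position"],1),round(x["p"],2)) for x in m[:2]])
        if m: pts[t,n]=m[0]["position"]
    if (t,"scene") in pts and (t,"top") in pts: print("  tri",*tri(ims["scene"],pts[t,"scene"],ims["top"],pts[t,"top"]))
s=manip.read_state();print(s["position"],s["ee_rot"],s["width"],s["time_s"],manip.tcp_to_grasp)
E
```

```text
scene [0.9727 0.3904 0.6054] 437.77852414586175
top [ 0.3558 -0.0885  1.0645] 465.9848552468631
drum_top scene [(array([362.8, 335. ]), 0.97)]
drum_top top [(array([231.4, 200.3]), 0.59)]Traceback (most recent call last):
  File "<stdin>", line 12, in <module>
  File "h.py", line 9, in tri
    a,u=ray(i1,p1);b,v=ray(i2,p2)
        ~~~^^^^^^^
  File "h.py", line 5, in ray
    d=R@np.linalg.inv(K)@np.array([px[0],px[1],1.]);return e,d/np.linalg.norm(d)
      ~^~~~~~~~~~~~~~~~~
ValueError: matmul: Input operand 1 has a mismatch in its core dimension 0, with gufunc signature (n?,k),(k,m?)->(n?,m?) (size 3 is different from 4)
```

View pics/top0.png

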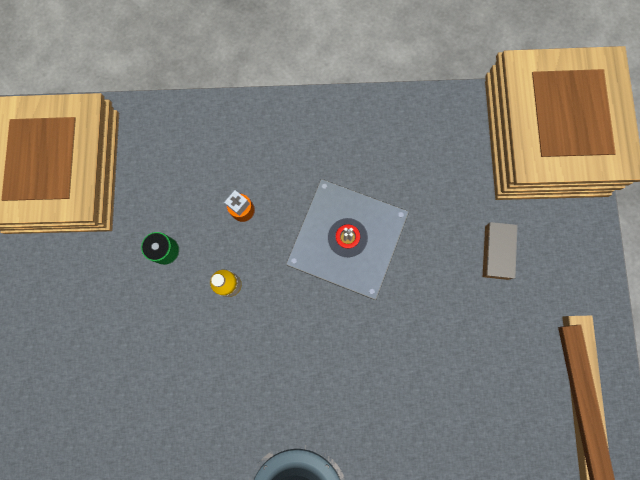

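View pics/scene0.png

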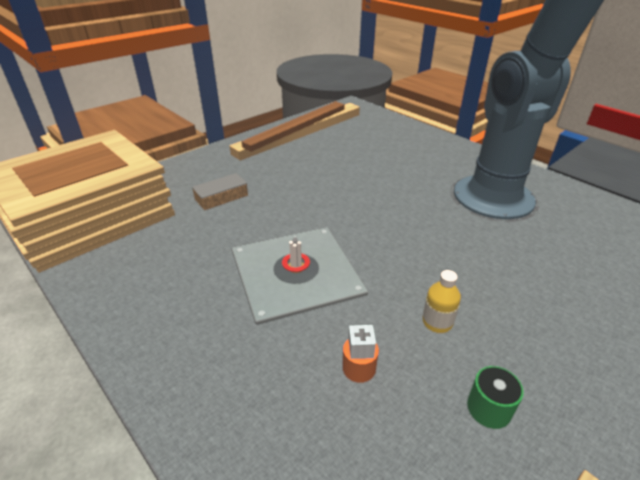

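The top view shows the drum at about (237,203), the sander at (347,237), the glue at (224,282) and the green drum at (158,247). The scene view has the drum collar at (362,335) and the arbor at (296,245). The rotation is given as a quaternion, so I'll fix the helper.

```bash
sed -i 's/R=np.array(im\["rotation"\])/R=rot(im["rotation"])/' h.py; cat >> h.py <<'E'
from scipy.spatial.transform import Rotation as Ro
def rot(q): return Ro.from_quat(q).as_matrix() if np.size(q)==4 else np.array(q)
E
python3 - <<'E'
from h import *
np.set_printoptions(precision=4,suppress=True)
ims={n:manip.get_image(n) for n in("scene","top")}
pts={}
for t in["drum_top","drum","arbor_tip","arbor","station","spare_drum","glue","sanding_block"]:
    for n in ims:
        m=manip.mark_of(n,t)
        print(t,n,[(np.round(x["position"],1),round(x["p"],2)) for x in m[:2]])
        if m: pts[t,n]=m[0]["position"]
    if (t,"scene") in pts and (t,"top") in pts: print("  tri",*tri(ims["scene"],pts[t,"scene"],ims["top"],pts[t,"top"]))
s=manip.read_state();print(s["position"],s["ee_rot"],s["width"],s["time_s"],manip.tcp_to_grasp)
print(rot(s["ee_rot"])); print(proj(ims["top"],s["position"]),proj(ims["top"],[0,0,0]))
def big(im,c,r,s): return cv2.resize(im["color"][int(c[1])-r:int(c[1])+r,int(c[0])-r:int(c[0])+r,::-1],(s,s),interpolation=cv2.INTER_CUBIC)
t,sc=ims["top"],ims["scene"]
print([[int(x) for x in p] for p in (pts["drum_top","top"],pts["arbor_tip","top"],pts["drum_top","scene"],pts["arbor_tip","scene"])])
row1=np.hstack([big(t,pts["drum_top","top"],20,300),big(t,pts["arbor_tip","top"],20,300)])
row2=np.hstack([big(sc,pts["drum_top","scene"],25,300),big(sc,pts["arbor_tip","scene"],25,300)])
cv2.imwrite("pics/crops.png",np.vstack([row1,row2]))
E
```

```text
drum_top scene [(array([363.1, 337.5]), 0.74)]
drum_top top [(array([235.2, 200. ]), 0.55)]
  tri [0.6329 0.1215 0.0801] 0.0020003803924269086
drum scene [(array([360.3, 368. ]), 0.93)]
drum top [(array([243.3, 213.1]), 0.83)]
  tri [ 0.6256  0.1187 -0.0063] 0.0016146964051382431
arbor_tip scene [(array([293. , 234.4]), 0.69)]
arbor_tip top [(array([347.8, 228.2]), 0.39)]
  tri [ 0.5607 -0.1244  0.0993] 0.0027100675309020042
arbor scene [(array([295.8, 263.7]), 0.85)]
arbor top []
station scene [(array([295. , 273.9]), 0.82)]
station top [(array([348.5, 241.7]), 0.83)]
  tri [ 0.5529 -0.1303 -0.0114] 0.006125376802416799
spare_drum scene [(array([489.2, 408.9]), 0.59)]
spare_drum top [(array([166.8, 251.3]), 0.79)]
  tri [ 0.537   0.3007 -0.006 ] 0.0029980476976131866
glue scene [(array([438.9, 322.6]), 0.88)]
glue top [(array([229.1, 285.3]), 0.94)]
  tri [ 0.4536  0.1504 -0.0017] 0.0013567356269948922
sanding_block scene [(array([219.5, 195.9]), 0.94)]
sanding_block top [(array([497.4, 254. ]), 0.93), (array([165.3, 250.7]), 0.15)]
  tri [ 0.5145 -0.4689  0.0017] 0.00844402672460464
[0.2849 0.5842 0.2313] [ 0.2249  0.9744 -0.     -0.    ] 0.08530869881929237 1.1 -0.0187
[[-0.8988  0.4383 -0.    ]
 [ 0.4383  0.8988 -0.    ]
 [ 0.     -0.     -1.    ]]
[-44.9052 374.755 ] [296.2318 497.585 ]
[[235, 200], [347, 228], [363, 337], [293, 234]]
```

View pics/crops.png

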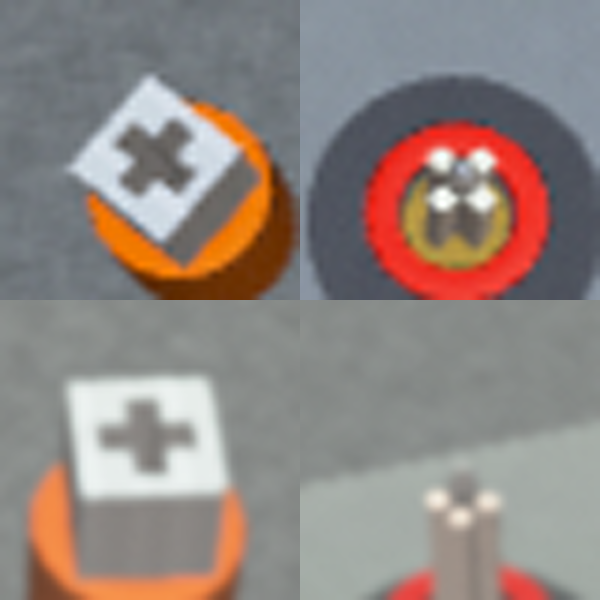

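The crops show the collar top centred at about (235.5,200.7) in top, and the four white spline tips centred at about (348,231.5). Next I'll refine both poses at their known heights and get the yaws.

```bash
cat > m.py <<'E'
from h import *
def subcorners(im,c,r,lo,nmax):
    pass
def whitemask(im,c,r,k=8,sat=45,val=170):
    x0,y0=int(c[0])-r,int(c[1])-r
    b=cv2.resize(im["color"][y0:y0+2*r,x0:x0+2*r],None,fx=k,fy=k,interpolation=cv2.INTER_CUBIC)
    h=cv2.cvtColor(b,cv2.COLOR_RGB2HSV)
    m=((h[...,2]>=val)&(h[...,1]<sat)).astype(np.uint8)
    return m,lambda p:((np.asarray(p,float)+.5)/k-.5)+[x0,y0]
def collar(im,c,z=0.084,val=190,r=20):
    m,f=whitemask(im,c,r,val=val)
    cs=cv2.findContours(m,cv2.RETR_EXTERNAL,cv2.CHAIN_APPROX_NONE)[0]
    ct=max(cs,key=cv2.contourArea)[:,0,:]
    w=np.array([atz(im,f(p),z)[:2] for p in ct])*1000
    (cx,cy),(a,b),ang=cv2.minAreaRect(w.astype(np.float32))
    return np.round([cx,cy,a,b,ang%90],1)
def splines(im,c,z=0.078,val=190,sat=60,r=11):
    m,f=whitemask(im,c,r,val=val,sat=sat)
    n,l,st,ce=cv2.connectedComponentsWithStats(m)
    return [(st[i,4],np.round(atz(im,f(ce[i]),z)[:2]*1000,1)) for i in range(1,n) if st[i,4]>40]
E
python3 - <<'E'
from m import *
t=manip.get_image("top");s=manip.get_image("scene")
for v in(170,190,205): print("collar",v,collar(t,(235,200),val=v),collar(s,(363,336),val=v))
for v in(190,215,230): print("spl",v,splines(t,(348,231),val=v),splines(s,(294,235),val=v))
for z in (0.084,): print(atz(t,(235.4,200.7),z))
print("arbor",atz(t,(348.1,231.4),.078),"scene drum corners",[atz(s,(338+(u+.5)/6-.5,312+(w-300+.5)/6-.5),.084)[:2] for u,w in((66,380),(212,376),(231,495),(80,500))])
print("spl scene",[atz(s,(268+(u-300+.5)/6-.5,209+(w-300+.5)/6-.5),.078)[:2] for u,w in((437,500),(489,502),(461,518))])
E
```

```text
collar 170 [631.  120.   37.1  37.2  49.7] [631.3 118.7  39.5  38.9  49.6]
collar 190 [631.  119.8  36.1  36.1  49.7] [631.3 118.7  37.9  37.2  49.7]
collar 205 [631.1 119.7  35.3  35.3  49.6] [631.3 118.7  36.6  36.2  49.8]
spl 190 [(np.int32(380), array([ 562.9, -119. ])), (np.int32(405), array([ 562.3, -130.4])), (np.int32(502), array([ 551.3, -130.4])), (np.int32(437), array([ 551.4, -119.1]))] [(np.int32(846), array([ 563.1, -132.8])), (np.int32(765), array([ 551.3, -120.8])), (np.int32(548), array([ 562.8, -121.7]))]
spl 215 [(np.int32(301), array([ 563.3, -118.9])), (np.int32(323), array([ 562.6, -130.7])), (np.int32(361), array([ 551.3, -130.6])), (np.int32(313), array([ 551.5, -119.2]))] [(np.int32(416), array([ 563. , -132.7])), (np.int32(331), array([ 551.4, -120.9])), (np.int32(293), array([ 563.2, -121.1]))]
spl 230 [(np.int32(237), array([ 563.6, -118.7])), (np.int32(267), array([ 562.8, -130.9])), (np.int32(240), array([ 551.5, -119.2])), (np.int32(252), array([ 551.3, -130.5]))] [(np.int32(209), array([ 562.9, -132.7])), (np.int32(128), array([ 551.6, -120.8])), (np.int32(163), array([ 563.5, -120.8]))]
[0.63078289 0.11940459 0.084     ]
arbor [ 0.55712585 -0.12462246  0.078     ] scene drum corners [array([0.63324755, 0.09236094]), array([0.60461234, 0.11702676]), array([0.62967128, 0.14566839]), array([0.65810316, 0.12139399])]
spl scene [array([ 0.5631239 , -0.13237642]), array([ 0.55146485, -0.12031734]), array([ 0.5633819, -0.1201229])]
```

Drum axis: (0.631, 0.119), flats at 49.7°. Arbor axis: (0.557, -0.126), splines at about 44.3°. The sizes, 36 mm square and about 16 mm between spline centroids, agree with the given dimensions. Now moving over the drum.

```bash
python3 -m jog '[[-0.043,-0.022,0.005,0,0,0,0.085],[-0.043,-0.022,0.005,0,0,0,0.085],[-0.043,-0.022,0.005,0,0,0,0.085],[-0.043,-0.022,0.005,0,0,0,0.085],[-0.043,-0.022,0.005,0,0,0,0.085],[-0.043,-0.022,0.005,0,0,0,0.085],[-0.043,-0.022,0.005,0,0,0,0.085],[-0.043,-0.022,0.005,0,0,0,0.085],[-0.043,-0.022,0.005,0,0,0,0.085],[-0.043,-0.022,0.005,0,0,0,0.085],[-0.043,-0.022,0.005,0,0,0.125,0.085],[0,0,0,0,0,0.125,0.085]]'
cat > go.py <<'E'
import sys
from h import *
np.set_printoptions(precision=4,suppress=True)
x,y,z,yaw=map(float,sys.argv[1:5])
s=manip.read_state();R=rot(s["ee_rot"]);p=np.array(s["position"])
cy=np.degrees(np.arctan2(R[1,1],R[0,1]));d=(yaw-cy+90)%180-90
print("t",s["time_s"],"pos",p,"yaw y",round(cy,2),"w",s["width"],"grip",s["gripper_force"],"ft",np.array(s["ft_force"]),"tilt",R[:2,2],"q7",s["qpos"][6])
print("tool shift",R.T@([x,y,z]-p),"rz",-np.radians(d))
E
python3 go.py 0.6312 0.1192 0.053 49.7
```

```text
time_s: 2.7
position: [0.6067, 0.1522, 0.1762]
ee_rot: [0.351, 0.936, -0.002, 0.001]
ft_force: [-0.4, -0.5, 0.1]
width: 0.0849
gripper_force: 0.0
t 2.7 pos [0.6067 0.1522 0.1762] yaw y 48.88 w 0.08494179101213173 grip 0.0 ft [-0.4431 -0.4603  0.1069] tilt [ 0.0017 -0.0039] q7 0.6529487448547494
tool shift [-0.0397 -0.0085  0.1234] rz -0.01423978505086127
```

```bash
python3 -m jog '[[-0.020,-0.004,0,0,0,0,0.085],[-0.019,-0.004,0,0,0,0,0.085],[0,0,0,0,0,0,0.085],[0,0,0,0,0,0,0.085]]'; python3 go.py 0.6312 0.1192 0.053 49.7
```

```text
time_s: 3.2
position: [0.6284, 0.1284, 0.1762]
ee_rot: [0.344, 0.939, 0.0, -0.0]
ft_force: [0.8, -0.3, 0.3]
width: 0.085
gripper_force: 0.0
t 3.2 pos [0.6284 0.1284 0.1762] yaw y 49.71 w 0.0849794635583032 grip 0.0 ft [ 0.7746 -0.305   0.2501] tilt [-0.0004  0.0006] q7 0.724303282989789
tool shift [-0.0082 -0.0052  0.1232] rz 0.00023465181785625464
```

```bash
python3 -m jog '[[-0.008,-0.005,0,0,0,0,0.085],[0,0,0.03,0,0,0,0.085],[0,0,0.03,0,0,0,0.085],[0,0,0,0,0,0,0.085],[0,0,0,0,0,0,0.085]]'; python3 go.py 0.6312 0.1192 0.053 49.7
```

```text
time_s: 3.82
position: [0.6321, 0.1192, 0.1173]
ee_rot: [0.344, 0.939, 0.0, 0.001]
ft_force: [0.2, 1.0, -0.0]
width: 0.0852
gripper_force: 0.0
t 3.825 pos [0.6321 0.1192 0.1173] yaw y 49.7 w 0.0851594468613073 grip 0.0 ft [ 0.17    1.0106 -0.0117] tilt [0.0014 0.0002] q7 0.759679083551063
tool shift [ 0.0008 -0.0006  0.0643] rz -2.1340913095901175e-05
```

```bash
python3 -m jog '[[0.001,-0.001,0.03,0,0,0,0.085],[0,0,0.03,0,0,0,0.085],[0,0,0.004,0,0,0,0.085],[0,0,0,0,0,0,0.085],[0,0,0,0,0,0,0.03],[0,0,0,0,0,0,0.03],[0,0,0,0,0,0,0.03],[0,0,0,0,0,0,0.03],[0,0,0,0,0,0,0.03]]' 80; python3 go.py 0.6312 0.1192 0.053 49.7
```

```text
time_s: 4.95
position: [0.6311, 0.1195, 0.0535]
ee_rot: [0.345, 0.939, 0.001, 0.001]
ft_force: [-0.1, 1.0, 4.8]
width: 0.0348
gripper_force: 79.6
t 4.95 pos [0.6311 0.1195 0.0535] yaw y 49.69 w 0.03479902112511788 grip 79.623743891716 ft [-0.059   1.0337  4.7882] tilt [0.0021 0.0009] q7 0.7820112503806492
tool shift [-0.0002 -0.0002  0.0005] rz -0.00016462115266253614
```

Gripped. Now lifting and turning to the arbor's yaw.

```bash
python3 -m jog '[[0,0,-0.02,0,0,0,0.03],[0,0,-0.03,0,0,0,0.03],[0,0,-0.035,0,0,0,0.03],[0,0,-0.035,0,0,0.047,0.03],[0,0,0,0,0,0.047,0.03],[0,0,0,0,0,0,0.03],[0,0,0,0,0,0,0.03]]'; python3 go.py 0.5571 -0.1258 0.1735 44.3
```

```text
time_s: 5.82
position: [0.6283, 0.1185, 0.1707]
ee_rot: [0.388, 0.922, -0.001, -0.002]
ft_force: [1.1, 0.5, -4.8]
width: 0.0347
gripper_force: 81.0
t 5.825 pos [0.6283 0.1185 0.1707] yaw y 44.32 w 0.03467657827138095 grip 81.03308022022247 ft [ 1.0766  0.4599 -4.8389] tilt [-0.0037 -0.0011] q7 0.6553875671867245
tool shift [-0.125  -0.2217 -0.0023] rz 0.0004137908862544551
```

```bash
python3 -m jog '[[-0.012,-0.020,0,0,0,0,0.03],[-0.02,-0.036,0,0,0,0,0.03],[-0.02,-0.036,0,0,0,0,0.03],[-0.02,-0.036,0,0,0,0,0.03],[-0.02,-0.036,0,0,0,0,0.03],[-0.02,-0.036,0,0,0,0,0.03],[-0.013,-0.022,0,0,0,0,0.03],[0,0,0,0,0,0,0.03],[0,0,0,0,0,0,0.03],[0,0,0,0,0,0,0.03]]'; python3 go.py 0.5571 -0.1258 0.1735 44.3
```

```text
time_s: 7.08
position: [0.5585, -0.124, 0.172]
ee_rot: [0.387, 0.922, 0.0, -0.0]
ft_force: [0.4, 0.6, -5.3]
width: 0.0352
gripper_force: 81.1
t 7.075 pos [ 0.5585 -0.124   0.172 ] yaw y 44.43 w 0.035210373589428016 grip 81.13294243812561 ft [ 0.4     0.6081 -5.3374] tilt [-0.0004  0.0008] q7 1.0619476565429433
tool shift [-0.0003 -0.0023 -0.0015] rz 0.002254493757767908
```

```bash
python3 - <<'E'
from h import *
s=manip.get_image("scene"); save(s,"hov.png",(220,130,380,290),3.7)
for z in(0.1735-.0535,0.092):print(z,proj(s,[.5571,-.1258,z]))
E
```

```text
0.12 [294.33257506 224.61270147]
0.092 [294.78841306 236.43908823]
```

View pics/hov.png

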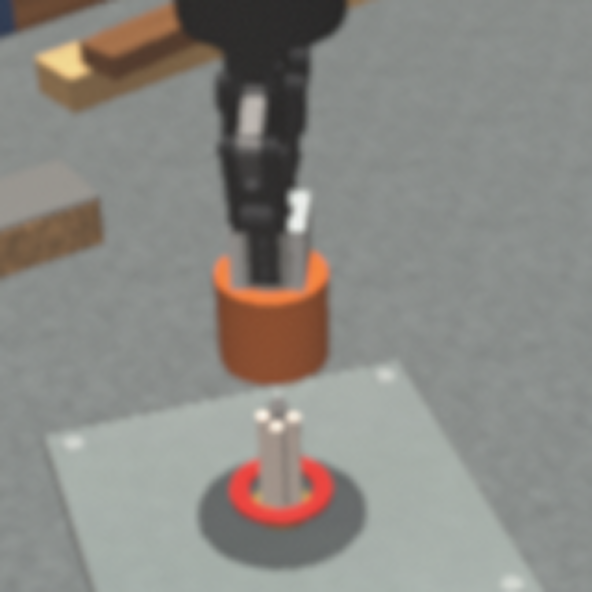

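The drum hangs upright with the sleeve centre at about crop (272,320) and the arbor at (279,430). That leaves it a little left of the arbor, so I'll measure the offset by fitting the sleeve silhouette.

```bash
cat > fit.py <<'E'
from h import *
from scipy.optimize import minimize
def fit(im,x0,zb,freez=True):
    h=cv2.cvtColor(im["color"],cv2.COLOR_RGB2HSV)
    c=proj(im,[x0[0],x0[1],zb+.025]).astype(int);r=32;k=4
    sl=np.s_[c[1]-r:c[1]+r,c[0]-r:c[0]+r]
    m=((h[...,0]>=5)&(h[...,0]<14)&(h[...,1]>130)).astype(np.float32)[sl]
    m=cv2.resize(m,None,fx=k,fy=k,interpolation=cv2.INTER_LINEAR)
    n,l,st,ce=cv2.connectedComponentsWithStats((m>.5).astype(np.uint8))
    i=1+np.argmax(st[1:,4]);pts=np.argwhere(l==i)[:,::-1]
    a=np.linspace(0,2*np.pi,60)
    hb=cv2.convexHull(pts.astype(np.int32));B=np.zeros(m.shape,np.uint8);cv2.fillPoly(B,[hb],1)
    def cost(v):
        x,y=x0[0]+v[0]/1e3,x0[1]+v[1]/1e3;z=zb+(v[2]/1e3 if len(v)>2 else 0)
        P=np.array([proj(im,[x+.028*np.cos(t),y+.028*np.sin(t),z+q]) for t in a for q in(0,.05)])
        P=((P-[c[0]-r,c[1]-r]+.5)*k-.5)
        H=cv2.convexHull(P.astype(np.float32))[:,0]
        A=np.zeros(m.shape,np.uint8);cv2.fillPoly(A,[np.round(H*16).astype(np.int32)],1,shift=4)
        return float((A!=B).sum())/k**2
    best=minimize(cost,[0,0],method="Nelder-Mead",options=dict(initial_simplex=[[0,0],[4,0],[0,4]]))
    return np.round(best.x,2),best.fun,B.sum()/k**2
E
python3 - <<'E'
from fit import *
p=np.array(manip.read_state()["position"]);zb=p[2]-.0535
for n in("scene","top"):
    im=manip.get_image(n)
    try: print(n,fit(im,p[:2],zb),"at tcp",p)
    except Exception as e: print(n,e)
    if n=="top": save(im,"hovt.png",(290,170,410,290),4)
E
```

```text
scene (array([-3.11, -6.12]), np.float64(172.0), np.float64(935.375)) at tcp [ 0.55862362 -0.12399934  0.1720636 ]
top attempt to get argmax of an empty sequence
```

View pics/hovt.png

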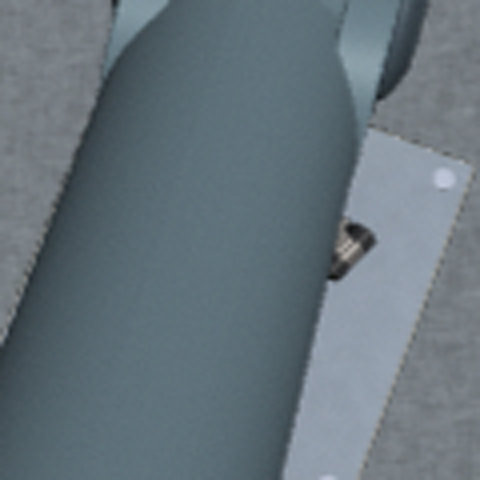

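The top view has the drum hidden behind the forearm, so only the scene camera helps here. I'll fix the colour mask.

```bash
sed -i 's/(h\[...,0\]>=5)&(h\[...,0\]<14)&(h\[...,1\]>130)/((h[...,0]<16)|(h[...,0]>175))\&(h[...,1]>105)\&(np.arange(480)[:,None]<c[1]+22)/' fit.py
python3 - <<'E'
from fit import *
p=np.array(manip.read_state()["position"]);zb=p[2]-.0535
im=manip.get_image("scene")
h=cv2.cvtColor(im["color"],cv2.COLOR_RGB2HSV)
c=proj(im,[*p[:2],zb+.025]).astype(int);print(c)
for dy in(-12,-8,0,8,13,16): print(dy,[tuple(map(int,v[:2])) for v in h[c[1]+dy,c[0]-20:c[0]+20:3]])
r=fit(im,p[:2],zb);print(r)
R=rot(im["rotation"]);print("cam right",R[:,0],"lateral mm",R[:2,0]@r[0], "arbor rel",R[:2,0]@(np.array([557.2,-126.8])-p[:2]*1000))
E
```

```text
[293 214]
-12 [(70, 6), (17, 16), (11, 173), (9, 77), (15, 12), (10, 14), (170, 13), (10, 13), (20, 13), (15, 11), (9, 152), (11, 183), (9, 36), (70, 6)]
-8 [(68, 7), (20, 11), (10, 183), (9, 87), (10, 17), (10, 27), (13, 24), (13, 23), (13, 15), (13, 17), (10, 170), (10, 187), (16, 21), (68, 7)]
0 [(70, 5), (70, 5), (9, 123), (10, 161), (10, 164), (10, 164), (10, 165), (10, 169), (10, 166), (10, 164), (10, 161), (10, 154), (16, 22), (68, 7)]
8 [(70, 5), (60, 5), (9, 97), (10, 159), (10, 162), (10, 164), (10, 167), (10, 166), (10, 164), (10, 165), (9, 157), (10, 153), (16, 22), (68, 7)]
13 [(68, 7), (68, 7), (10, 45), (10, 159), (10, 162), (10, 166), (10, 163), (10, 165), (10, 162), (10, 161), (10, 161), (9, 138), (30, 6), (70, 5)]
16 [(70, 5), (68, 7), (45, 4), (9, 102), (10, 162), (10, 163), (10, 163), (10, 166), (10, 165), (10, 161), (9, 129), (12, 32), (60, 7), (70, 9)]
(array([-2.55, -4.95]), np.float64(127.875), np.float64(981.125))
cam right [-0.72547794  0.68809158  0.01455095] lateral mm -1.5560845933617504 arbor rel -0.638122362376907
```

```bash
python3 -m jog '[[0.0008,-0.0016,0.008,0,0,0,0.03],[0,0,0.008,0,0,0,0.03],[0,0,0.008,0,0,0,0.03],[0,0,0,0,0,0,0.03],[0,0,0,0,0,0,0.03]]'; python3 go.py 0.5569 -0.1247 0.14 44.3
```

```text
time_s: 7.9
position: [0.5568, -0.1262, 0.1482]
ee_rot: [0.388, 0.921, -0.0, 0.0]
ft_force: [1.2, 0.4, -3.5]
width: 0.0354
gripper_force: 80.9
t 7.9 pos [ 0.5568 -0.1262  0.1482] yaw y 44.29 w 0.03541897599818837 grip 80.88428914546967 ft [ 1.16    0.4017 -3.4905] tilt [ 0.     -0.0002] q7 1.0767501299980888
tool shift [0.001  0.0011 0.0082] rz -0.00020347632333030387
```

```bash
python3 -m jog '[[0.001,0.001,0,0,0,0,0.03],[0,0,0.003,0,0,0,0.03],[0,0,0.003,0,0,0,0.03],[0,0,0.003,0,0,0,0.03],[0,0,0,0,0,0,0.03],[0,0,0,0,0,0,0.03]]'; python3 go.py 0.5569 -0.1247 0.126 44.3
```

```text
time_s: 8.65
position: [0.5567, -0.1248, 0.1392]
ee_rot: [0.388, 0.921, -0.0, -0.0]
ft_force: [-0.6, -0.3, -5.5]
width: 0.0348
gripper_force: 80.9
t 8.65 pos [ 0.5567 -0.1248  0.1392] yaw y 44.29 w 0.034841507952984026 grip 80.88347375392914 ft [-0.5555 -0.2615 -5.4754] tilt [-0.0001 -0.0001] q7 1.0795094700244654
tool shift [-0.0001  0.0002  0.0132] rz -0.0001955007505804674
```

The underside is 6 mm below the pilot tip with no contact force, so the pilot has entered. Continuing onto the splines.

```bash
python3 -m jog '[[0,0,0.003,0,0,0,0.03],[0,0,0.003,0,0,0,0.03],[0,0,0.003,0,0,0,0.03],[0,0,0.002,0,0,0,0.03],[0,0,0.002,0,0,0,0.03],[0,0,0,0,0,0,0.03]]'; python3 go.py 0.5569 -0.1247 0.0835 44.3
```

```text
time_s: 9.4
position: [0.5565, -0.1247, 0.1261]
ee_rot: [0.388, 0.921, -0.0, -0.0]
ft_force: [-0.2, 0.6, -4.6]
width: 0.0347
gripper_force: 80.9
t 9.4 pos [ 0.5565 -0.1247  0.1261] yaw y 44.29 w 0.034668226372614734 grip 80.88235080242157 ft [-0.241   0.6146 -4.5632] tilt [-0.0004  0.    ] q7 1.087724183541731
tool shift [-0.0003  0.0003  0.0426] rz -0.00014300945673858417
```

No contact force at 5 mm below the spline tops, so it's meshed. Going down to just above the red plate.

```bash
python3 -m jog '[[0,0,0.005,0,0,0,0.03],[0,0,0.007,0,0,0,0.03],[0,0,0.007,0,0,0,0.03],[0,0,0.007,0,0,0,0.03],[0,0,0.007,0,0,0,0.03],[0,0,0.006,0,0,0,0.03],[0,0,0,0,0,0,0.03],[0,0,0,0,0,0,0.03]]'; python3 go.py 0.5569 -0.1247 0.0715 44.3
```

```text
time_s: 10.4
position: [0.5569, -0.1248, 0.0874]
ee_rot: [0.388, 0.921, 0.0, 0.0]
ft_force: [-0.0, 0.8, -4.6]
width: 0.0347
gripper_force: 80.9
t 10.4 pos [ 0.5569 -0.1248  0.0874] yaw y 44.29 w 0.034718231770865735 grip 80.88701248168945 ft [-0.0436  0.7547 -4.6118] tilt [ 0.0003 -0.0001] q7 1.1133979356701125
tool shift [0.     0.0001 0.0159] rz -0.00013304531453755248
```

```bash
python3 -m jog '[[0,0,0.003,0,0,0,0.03],[0,0,0.003,0,0,0,0.03],[0,0,0.003,0,0,0,0.03],[0,0,0.003,0,0,0,0.03],[0,0,0.002,0,0,0,0.03],[0,0,0,0,0,0,0.03],[0,0,0,0,0,0,0.03]]' 110; python3 go.py 0.5569 -0.1247 0.0715 44.3
```

```text
time_s: 11.28
position: [0.5573, -0.1249, 0.0746]
ee_rot: [0.388, 0.921, 0.0, 0.0]
ft_force: [-2.7, 1.4, 7.5]
width: 0.0345
gripper_force: 114.6
t 11.275 pos [ 0.5573 -0.1249  0.0746] yaw y 44.29 w 0.03448737431673416 grip 114.64489102363586 ft [-2.7212  1.4071  7.5313] tilt [0.0009 0.0003] q7 1.1229016554552413
tool shift [ 0.0004 -0.0002  0.0031] rz -0.00019105752851929895
```

```bash
for i in 1; do python3 -m jog '[[0,0,0.0015,0,0,0,0.03],[0,0,0.0015,0,0,0,0.03],[0,0,0,0,0,0,0.03],[0,0,0,0,0,0,0.03]]'; done; python3 -m jog '[[0,0,0.001,0,0,0,0.03],[0,0,0,0,0,0,0.03],[0,0,0,0,0,0,0.03]]'; python3 go.py 0.5569 -0.1247 0.0715 44.3
```

```text
time_s: 11.78
position: [0.5574, -0.1249, 0.072]
ee_rot: [0.388, 0.921, 0.0, 0.0]
ft_force: [-3.2, 0.9, 9.9]
width: 0.0347
gripper_force: 114.9
time_s: 12.15
position: [0.5574, -0.1249, 0.0714]
ee_rot: [0.388, 0.921, 0.001, 0.0]
ft_force: [-4.1, 1.7, 11.9]
width: 0.0342
gripper_force: 115.5
t 12.15 pos [ 0.5574 -0.1249  0.0714] yaw y 44.29 w 0.034200119699988714 grip 115.50971388816833 ft [-4.122   1.6702 11.8814] tilt [0.0008 0.0007] q7 1.125608486123314
tool shift [ 0.0005 -0.0002 -0.0001] rz -0.00017113551640181489
```

Close to home. I'll press on in 1 mm steps until the force rises steeply against the shoulder.

```bash
python3 -m jog '[[0,0,0.001,0,0,0,0.03],[0,0,0,0,0,0,0.03],[0,0,0,0,0,0,0.03]]'; python3 -m jog '[[0,0,0.001,0,0,0,0.03],[0,0,0,0,0,0,0.03],[0,0,0,0,0,0,0.03]]'; python3 go.py 0.5569 -0.1247 0.0715 44.3
```

```text
time_s: 12.52
position: [0.5575, -0.1249, 0.0713]
ee_rot: [0.388, 0.921, 0.001, 0.0]
ft_force: [-5.9, 2.1, 17.8]
width: 0.0344
gripper_force: 116.2
time_s: 12.9
position: [0.5575, -0.125, 0.0713]
ee_rot: [0.389, 0.921, 0.001, -0.0]
ft_force: [-8.2, 2.6, 22.9]
width: 0.0343
gripper_force: 116.9
t 12.9 pos [ 0.5575 -0.125   0.0713] yaw y 44.28 w 0.03431984373498149 grip 116.93177103996277 ft [-8.2112  2.6172 22.9072] tilt [0.0004 0.0018] q7 1.1268747767219227
tool shift [ 0.0006 -0.0003 -0.0002] rz -0.00040369297075627824
```

It stalls at TCP z 0.0713, against 0.0715 predicted, and the force climbs steeply. Checking by eye.

```bash
python3 - <<'E'
from h import *
s=manip.get_image("scene"); save(s,"home.png",(220,170,380,320),3.7)
for n,P in(("bottom front",[.5575+.0187,-.125+.0208,.018]),("sleeve top front",[.5575+.0187,-.125+.0208,.068])):print(n,(proj(s,P)-[220,170]+.5)*3.7)
E
```

```text
bottom front [281.58402838 391.26127923]
sleeve top front [278.7182014 319.336801 ]
```

View pics/home.png

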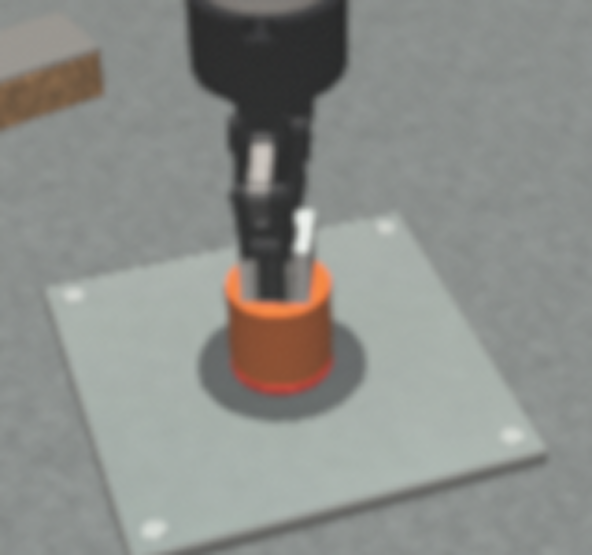

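The drum is seated on the sander with a thin red band left at crop row 384–393. I'll check numerically that this is consistent with home.

```bash
python3 - <<'E'
from h import *
s=manip.get_image("scene");c=s["color"]
for r in range(248,284): print(r,[tuple(map(int,c[r,k])) for k in(293,296,299)])
d=np.array([.0187,.0208])
for A in([.5575,-.125],[.5572,-.1268]):
  for z in(.012,.018,.030,.068): print(A,z,proj(s,[*(np.array(A)+d),z]))
E
```

```text
248 [(56, 57, 57), (63, 64, 62), (119, 117, 114)]
249 [(55, 56, 57), (62, 64, 62), (119, 118, 115)]
250 [(78, 70, 67), (77, 72, 70), (126, 122, 118)]
251 [(147, 99, 82), (131, 95, 80), (164, 128, 115)]
252 [(221, 125, 84), (201, 120, 81), (223, 134, 98)]
253 [(242, 138, 76), (236, 135, 75), (238, 135, 79)]
254 [(241, 135, 70), (239, 134, 71), (228, 124, 66)]
255 [(215, 115, 63), (212, 114, 63), (187, 103, 59)]
256 [(164, 91, 55), (162, 90, 54), (150, 85, 53)]
257 [(142, 82, 52), (142, 81, 52), (138, 80, 52)]
258 [(138, 79, 50), (140, 80, 52), (138, 80, 51)]
259 [(141, 81, 53), (141, 81, 53), (139, 80, 52)]
260 [(140, 80, 52), (141, 82, 53), (139, 80, 52)]
261 [(141, 81, 52), (141, 81, 53), (139, 80, 52)]
262 [(140, 81, 51), (141, 81, 52), (138, 79, 51)]
263 [(141, 81, 52), (140, 80, 51), (139, 80, 52)]
264 [(141, 81, 52), (141, 82, 53), (138, 80, 52)]
265 [(140, 80, 52), (140, 81, 52), (138, 80, 52)]
266 [(141, 81, 52), (140, 82, 53), (138, 80, 53)]
267 [(140, 81, 52), (140, 81, 52), (138, 81, 53)]
268 [(141, 82, 53), (140, 81, 53), (139, 81, 53)]
269 [(140, 81, 52), (139, 81, 52), (
[... 461 characters left out ...]
108, 108)]
279 [(104, 108, 107), (103, 109, 107), (104, 108, 108)]
280 [(105, 109, 108), (104, 109, 107), (104, 108, 107)]
281 [(103, 108, 106), (103, 108, 107), (103, 109, 108)]
282 [(106, 111, 110), (108, 113, 112), (109, 114, 112)]
283 [(123, 129, 126), (126, 132, 129), (126, 132, 129)]
[0.5575, -0.125] 0.012 [295.69302312 277.48576437]
[0.5575, -0.125] 0.018 [295.60379145 275.24629168]
[0.5575, -0.125] 0.03 [295.42300608 270.70906958]
[0.5575, -0.125] 0.068 [294.82924362 255.80724351]
[0.5572, -0.1268] 0.012 [295.21817088 276.95366372]
[0.5572, -0.1268] 0.018 [295.12702298 274.71498616]
[0.5572, -0.1268] 0.03 [294.94235855 270.1794558 ]
[0.5572, -0.1268] 0.068 [294.33588692 255.2839473 ]
```

```bash
python3 - <<'E'
from h import *
s=manip.get_image("scene");o=cv2.imread("pics/scene0.png")[:,:,::-1]
e=np.array(s["eye"])[:2]
def front(A,r): A=np.array(A);d=(e-A)/np.linalg.norm(e-A);return A+r*d
for z in(0,.05):print("drum0",z,proj(s,[*front([.6313,.1187],.028),z]))
for z in(.012,.018,.024,.03):print("ring0",z,proj(s,[*front([.5572,-.1268],.028),z]))
print([(r,*map(int,o[r,360])) for r in range(353,384)])
print([(r,*map(int,o[r,295])) for r in range(262,282)])
E
```

```text
drum0 0 [357.20280229 382.63341103]
drum0 0.05 [359.10046845 363.2789991 ]
ring0 0.012 [296.00620159 276.94307215]
ring0 0.018 [295.9184432  274.70449723]
ring0 0.024 [295.82992795 272.44661636]
ring0 0.03 [295.74064603 270.16917871]
[(353, 139, 136, 132), (354, 138, 134, 131), (355, 139, 135, 132), (356, 140, 135, 132), (357, 152, 135, 127), (358, 190, 133, 108), (359, 230, 136, 86), (360, 243, 141, 75), (361, 246, 145, 75), (362, 245, 144, 75), (363, 231, 129, 69), (364, 187, 103, 59), (365, 149, 84, 52), (366, 136, 77, 48), (367, 136, 77, 48), (368, 137, 78, 49), (369, 136, 78, 49), (370, 137, 78, 50), (371, 136, 78, 48), (372, 136, 78, 49), (373, 136, 78, 48), (374, 136, 78, 49), (375, 137, 78, 50), (376, 136, 77, 48), (377, 136, 78, 49), (378, 136, 78, 49), (379, 136, 77, 47), (380, 137, 78, 50), (381, 136, 85, 60), (382, 136, 104, 88), (383, 135, 125, 118)]
[(262, 153, 141, 132), (263, 153, 141, 132), (264, 153, 142, 133), (265, 155, 142, 133), (266, 170, 135, 126), (267, 203, 112, 104), (268, 226, 86, 79), (269, 230, 73, 68), (270, 215, 69, 64), (271, 172, 72, 62), (272, 130, 86, 71), (273, 108, 99, 90), (274, 101, 104, 100), (275, 101, 105, 104), (276, 101, 105, 104), (277, 101, 105, 104), (278, 101, 106, 105), (279, 101, 106, 105), (280, 101, 105, 104), (281, 101, 105, 104)]
```

The red ring's lower edge has moved from row about 271.3 to 276.2. That is about 13 mm, matching the full 12 mm stroke, and the sleeve top edge fits z = 68 mm. The drum is home and pressed, so I'm handing in.

```bash
python3 -m jog '[[0,0,0,0,0,0,0.03],[0,0,0,0,0,0,0.03]]' && python3 -c "
from bench import manip
print(manip.finish_job())"
```

```text
time_s: 13.3
position: [0.5575, -0.125, 0.0713]
ee_rot: [0.389, 0.921, 0.001, -0.0]
ft_force: [-8.0, 3.0, 22.9]
width: 0.0343
gripper_force: 116.9
the job is handed in; nothing more can be done
None
```

I handed the job in at 13.3 s with the orange drum meshed on the arbor and pressed fully home, the red plate pushed down under it, and the gripper still holding; no result came back, and I did not re-check the green drum, glue bottle or sanding block, though the arm's path kept clear of them.

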